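# Set out a carton and count it on the tally counter

### The arm

A 7-joint arm with a two-finger parallel gripper is mounted at the origin on a cart in front of the work surface, level with it; the furniture and walls round the work are solid. World frame = base frame: x ahead of the robot, y to its left, z up, the work surface at z = 0. Lengths are in m, angles in degrees, forces in N, time in s.
With the tool pointing down it reaches from about 0.425 to 0.875 m from the base axis. Payload 4.7 kg.
Tool frame: the origin (TCP) lies at the very end of the fingers, on their centre line; the grasp point (between the pads) lies 19 mm behind it; z points along the fingers, y is the line along which they close (so a half turn about z gives the same grasp; the last joint's range is limited). The gripper opens to 87 mm and grips with 3 to 60 N. Pads are 19 mm wide; open, the fingers measure 117 mm over their backs; the gripper's body (75 mm by 190 mm) begins 51 mm behind the grasp point.
Start: joints at [75.98, 18.392, -4.016, 83.108, 1.295, 78.541, -3.26], TCP at [0.166, -0.628, 0.223] pointing down, gripper open.
Joint ranges: [-163.93, 163.93], [-17.29, 119.83], [-79.2, 71.16], [3.27, 140.29], [-89.18, 269.18], [5.43, 117.66], [-154.24, 154.24]. Speed limits (degrees/s): [147.25, 147.25, 180, 180, 180, 180, 180].

### API

Orientations are given as [roll, pitch, yaw] about the fixed x, y, z axes, in that order (R = Rz(yaw) Ry(pitch) Rx(roll)).
In Python, from cell import get_obs, cams, ticket, finder gives the robot as it stands.
- The arm moves only by the shell command python3 -m creep 'ROWS' [FORCE]. ROWS is text: rows parted by semicolons, each of 5 numbers parted by spaces: the shift along the world's x, y, z in m, then the turn about the world's z in degrees, then the finger opening in m, from 0 to 0.087. A call has 1 to 8 rows; each row shifts and turns the commanded pose from where the row before left it; what a row does not reach is not made up. A row lasts 1/8 s, in which the tool goes at most 62.5 mm and 10.7 degrees, less where a joint would pass 70% of its speed; a pose out of reach is approached as far as the arm can. A call with a gripper value outside its range is refused whole. The fingers move at their own pace and stop on an object; FORCE is the grip in N (left out, the last holds). Time passes only in rows, so rows that do not move let the fingers close. It gives the time, the measured TCP pose, the force, the opening and the grip force at its end, in the units of the state.
- get_obs(): the state, without advancing time (a new reading comes with each control period).
- cams.read_camera(name): name is "scene" or "side" or "wrist"; returns the picture (384x512x3 uint8, red, green, blue); there is no depth.
- cams.calibration(name): a dict with "fx", "fy", "cx", "cy" (pixels), "extrinsics" (4x4, takes a point from world to camera coordinates). Camera axes: x right, y down, z forward; pixel columns grow to the right and rows downward; lengths in m; the calibration is good to about 2 mm. The wrist camera is an equidistant fisheye: a pixel r from the principal point sees the ray r / f radians off the axis. A picture is of the moment at which its call begins: read the wrist's pose just before it. calibration takes no time and is no camera call; for the wrist camera it gives the pose at the moment of the call.
- ticket.sign_off(): hands the job in; it is judged then, once.
Trained networks look in the newest picture that a camera, given by its name, has taken for a name from the list of things; names that differ only in an ending like _2 or _b are one class to them, and where a whole thing is asked for, a point or a joint stands for the part that bears it (a point fixed in the world has none). Each returns a list of dicts, best first, with "p" (0 to 1); they miss things now and then, are a little off and sometimes report something else, mostly with a low value. They report only what shows in the picture. A call takes as long as a camera call. They do not tell look-alikes from the thing itself.
- finder.masks_of(name, camera): "mask" (384x512 bool, what is visible of it) and "xy" ([column, row] in pixels, amid what is visible of it).
- finder.tip_of(name, camera): "xy" ([column, row] in pixels: a listed point, or the origin of a listed thing).
The state is a dict: "time_s": time; "qpos": joint angles; "joint_velocities": joint speeds; "effort": joint torques, N m; "tool_pos": TCP position; "tool_rot": TCP orientation; "force": force on the tool from outside, world axes, zero at the start; "wrist_torque": the same for the moment, N m; "grip_width": finger opening in m; "grasp_force": force on a finger pad.
Only numpy, scipy, OpenCV 4.12 (cv2) and the standard library are available. Lean on these libraries where they do the work, as an engineer would, in place of code of your own. Each camera call takes 0.05 s, during which the arm holds its last target. There are 200 camera calls.

### The job

Lay the red tablet carton flat inside the pale green counting tray, setting it down rather than dropping it. Once it lies there, count it: swing the tally counter's yellow-knobbed lever clockwise right up to its stop, keep it there for a moment, and release it so that it springs all the way back. Leave the tray and the other two cartons where they stand, and do not work the lever before the carton is in the tray.

Things in the scene. Friction and masses are not known exactly. Their poses are not given: they have to be found in the camera images.
- counter: Desk tally counter fixed to the desk: blue housing 86 (x) x 120 (y) x 56 mm high on a dark steel foot 112 x 146 x 8 mm, a window with four white drums in its front (-x) face, black reset knob on its left (+y) side. Origin at the centre of the foot's underside, z up.
- lever_pivot (a point): Point on the lever's upright axis, at the height of the housing's top (56 mm over the desk), 12 mm behind the housing's centre (counter frame x = +12 mm, y = 0). The axes are those of the counter.
- lever_knob (a point): Centre of the lever's upright yellow knob, 88 mm over the desk and 85 mm from the axis; moves with the lever. The knob is 16 mm thick below, 20 mm near its top, and stands free from 67 to 110 mm over the desk; the steel arm under it (11 mm wide, flat) has its top at 67 mm. At rest the knob is at the counter's right front corner (-x, -y), beside the housing.
- tally_lever (a joint): Angle of the sprung advance lever (rad): 0 at rest, 1.1 against the stop; grows clockwise seen from above, so the knob sweeps from the right to the front of the counter. A spring pulls it back to 0; at the knob it takes about 1 N to start and 5 N at the stop.
- tray: Loose pale green counting tray, 115 (x) x 170 (y) mm outside, about 100 x 156 mm inside, rim 16 mm high, floor 2 mm over the desk. Origin at the centre of its underside.
- red_carton: Red tablet carton, 36 (x) x 70 (y) x 21 mm high, lying flat. Origin at the centre of its underside.
- blue_carton: White tablet carton with a blue stripe along its top and a purple end, 52 x 92 x 26 mm, lying flat; origin at the centre of its underside. Stays where it is.
- green_carton: White tablet carton with green print, 40 x 78 x 35 mm, lying flat; origin at the centre of its underside. Stays where it is.
Things that resemble listed ones, but are neither listed nor needed, are in the scene too. Several things have the shape of the red_carton; the one meant has the colours described above. There is more than one size of the tray; the one meant has the size given above.

How it is judged (in metres and radians):
On the way, in this order (a step that is already met when the one before it is completed fails the run):
1. the red carton lies flat in the tray, let go, with the lever still at rest (x of red_carton in the frame of tray between -0.045 and 0.045 m and y of red_carton in the frame of tray between -0.06 and 0.06 m and z of red_carton in the frame of tray below 0.01 m and angle between red_carton's own z axis and vertical below 0.1 rad and contact force between the fingers and red_carton below 0.1 N and value of joint tally_lever below 0.1 rad), for 0.2 s.
2. the lever is against its stop (over 1.02 of 1.1 rad) with the carton in the tray (x of red_carton in the frame of tray between -0.045 and 0.045 m and y of red_carton in the frame of tray between -0.06 and 0.06 m and z of red_carton in the frame of tray below 0.01 m and angle between red_carton's own z axis and vertical below 0.1 rad and value of joint tally_lever above 1.02 rad), for 0.1 s.
At the end, for the whole second after the job is handed in: The red carton is at rest flat on the tray's floor inside the rim (origin within 45 mm in x and 60 mm in y of the tray's centre, less than 10 mm over the tray's underside, tilted less than 0.1 rad), and the lever has sprung back to less than 0.1 rad (x of red_carton in the frame of tray between -0.045 and 0.045 m and y of red_carton in the frame of tray between -0.06 and 0.06 m and z of red_carton in the frame of tray below 0.01 m and angle between red_carton's own z axis and vertical below 0.1 rad and value of joint tally_lever below 0.1 rad and linear speed of red_carton below 0.02 m/s); the robot touches nothing.
It fails at once if the lever is worked (over 0.5 rad) while the red carton is not in the tray (value of joint tally_lever above 0.5 rad and not (x of red_carton in the frame of tray between -0.045 and 0.045 m and y of red_carton in the frame of tray between -0.06 and 0.06 m and z of red_carton in the frame of tray below 0.01 m and angle between red_carton's own z axis and vertical below 0.1 rad)).
It fails at once if the red carton is dropped (free of the fingers at over 0.75 m/s) (linear speed of red_carton above 0.75 m/s and contact force between the fingers and red_carton below 0.05 N).
It fails at once if the tray is moved by more than 50 mm (distance of tray from where it was at the start of the episode above 0.05 m).
It fails at once if the blue or the green carton is moved by more than 30 mm (distance of any of blue_carton, green_carton from where it was at the start of the episode above 0.03 m).
It also fails if it takes over 56 s, if anything falls off the work surface, if the arm or the gripper's body presses on something with over 40 N, if the wrist force passes 120 N, or if a joint passes its speed limit or range.

## Working session

There is one attempt and no reset: what is moved stays moved. The work goes in short steps, Python scripts to look and compute and a shell command to move; the robot and the scene stay as the last step left them, time stands still between calls to the robot, and variables do not carry over. Pictures are saved under pics/ and viewed, at most 10 in all, crops included, and the job is handed in when it is done.

```bash
mkdir -p pics
cat > h.py <<'E'
import numpy as np, cv2
from cell import get_obs, cams, ticket, finder
def px2w(cam,uv,z,cal=None):
    c=cal or cams.calibration(cam); E=np.array(c["extrinsics"]); R,t=E[:3,:3],E[:3,3]
    a=(uv[0]-c["cx"])/c["fx"]; b=(uv[1]-c["cy"])/c["fy"]
    if cam=="wrist":
        r=np.hypot(a,b); s=np.sin(r)/max(r,1e-9); d=np.array([a*s,b*s,np.cos(r)])
    else: d=np.array([a,b,1.])
    d=R.T@d; o=-R.T@t
    return o+d*(z-o[2])/d[2]
def snap(cam,fn):
    im=cams.read_camera(cam); cv2.imwrite("pics/"+fn,cv2.cvtColor(im,cv2.COLOR_RGB2BGR)); return im
E
python3 - <<'E'
from h import *
print(get_obs())
a=snap("scene","a.png")
for n in ["red_carton","tray","counter","blue_carton","green_carton","lever_knob","lever_pivot"]:
    z={"lever_knob":.088,"lever_pivot":.056}.get(n,0)
    print(n,[(round(d["p"],2),np.round(d["xy"]),px2w("scene",d["xy"],z).round(3)) for d in finder.tip_of(n,"scene")])
b=snap("side","b.png")
for n in ["red_carton","tray","counter","lever_knob","lever_pivot"]:
    z={"lever_knob":.088,"lever_pivot":.056}.get(n,0)
    print(n,[(round(d["p"],2),np.round(d["xy"]),px2w("side",d["xy"],z).round(3)) for d in finder.tip_of(n,"side")])
cv2.imwrite("pics/ab.png",cv2.vconcat([cv2.imread("pics/a.png"),cv2.imread("pics/b.png")])[:, :])
E
```

```text
{'time_s': 0.0, 'qpos': array([75.98197016, 18.43891359, -4.01458142, 83.17450296,  1.29453937,
       78.53876483, -3.26073925]), 'joint_velocities': array([ 0.01296856,  0.13103303, -0.05069682,  0.0549527 , -0.00349512,
       -0.03795461, -0.00805599]), 'effort': array([ 6.79723507e-04, -4.91276479e+01, -4.03655414e-01, -3.12531602e+01,
       -6.39025401e-02,  4.37509152e-02,  1.93398964e-04]), 'tool_pos': array([ 0.16613023, -0.62785461,  0.22146651]), 'tool_rot': array([-1.79893028e+02,  5.48077227e-03,  1.48260430e+01]), 'force': array([0.23756549, 0.0611077 , 0.61004096]), 'wrist_torque': array([-0.0023783 , -0.03950246,  0.00238281]), 'grasp_force': 0.0, 'grip_width': 0.08701759375214228}
red_carton [(0.63, array([324., 189.]), array([ 0.627, -0.304,  0.   ])), (0.6, array([299., 194.]), array([ 0.629, -0.189,  0.   ])), (0.51, array([362., 188.]), array([ 0.566, -0.437,  0.   ]))]
tray [(0.78, array([187., 235.]), array([0.545, 0.285, 0.   ]))]
counter [(0.59, array([252., 216.]), array([0.558, 0.047, 0.   ]))]
blue_carton [(0.59, array([358., 201.]), array([ 0.488, -0.353
[... 190 characters left out ...]
252., 203.]), array([0.549, 0.051, 0.056]))]
red_carton [(0.77, array([222., 245.]), array([ 0.644, -0.18 ,  0.   ])), (0.75, array([141., 253.]), array([ 0.573, -0.438,  0.   ])), (0.61, array([185., 250.]), array([ 0.615, -0.301,  0.   ]))]
tray [(0.9, array([367., 158.]), array([0.492, 0.477, 0.   ])), (0.85, array([326., 178.]), array([0.521, 0.279, 0.   ]))]
counter [(0.66, array([269., 203.]), array([0.547, 0.033, 0.   ]))]
lever_knob [(0.67, array([274., 195.]), array([0.573, 0.039, 0.088])), (0.53, array([248., 193.]), array([ 0.534, -0.043,  0.088]))]
lever_pivot [(0.56, array([272., 199.]), array([0.566, 0.035, 0.056])), (0.46, array([187., 250.]), array([ 0.647, -0.293,  0.056]))]
```

View pics/a.png

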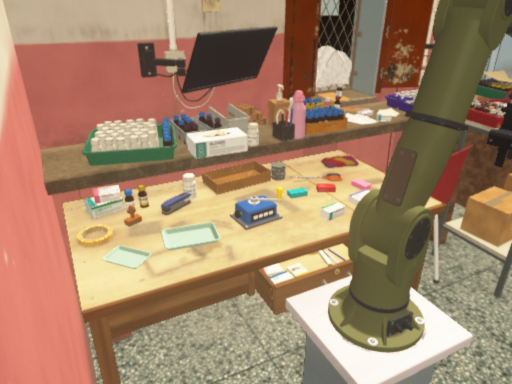

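View pics/b.png

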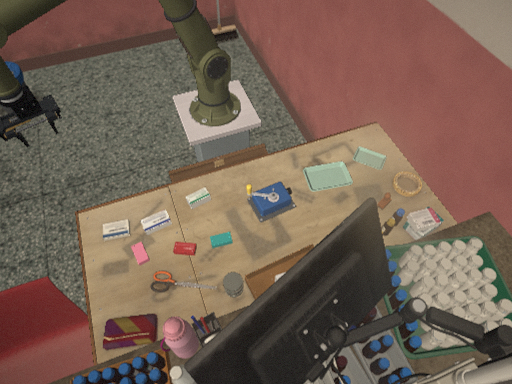

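The scene view shows three carton-shaped candidates: the red carton at (325,188), a teal one at (297,192) and a pink one at (362,184). In the side view they are at (185,249), (222,240) and (140,253). The red one fits the description. There are two trays in the scene view: the big one at (190,236) is the right size, and the small one is at (127,257). The counter is at (256,210). Next I measure outlines and check one crop.

Run:
```python
from h import *
zs={"red_carton":.021,"tray":.016,"counter":.056,"green_carton":.035,"blue_carton":.026}
for cam in ["scene","side"]:
    im=snap(cam,cam+"2.png")
    for n,z in zs.items():
        for d in finder.masks_of(n,cam):
            m=d["mask"].astype(np.uint8); c=max(cv2.findContours(m,0,2)[0],key=cv2.contourArea)[:,0]
            P=np.array([px2w(cam,p,z)[:2] for p in c],np.float32)
            r=cv2.minAreaRect(P); col=im[d["mask"]].mean(0).round()
            print(cam,n,round(d["p"],2),np.round(d["xy"]),np.round(r[0],3),np.round(r[1],3),round(r[2],1),col)
    if cam=="side":
        c=cv2.resize(im[170:290,90:350],(780,360),interpolation=cv2.INTER_CUBIC); cv2.imwrite("pics/crop.png",c[...,::-1])
```

```text
scene red_carton 0.64 [297. 192.] [ 0.617 -0.169] [0.091 0.082] 81.1 [107. 191. 162.]
scene red_carton 0.46 [364. 184.] [ 0.571 -0.428] [0.058 0.084] 84.6 [241. 159. 171.]
scene red_carton 0.45 [326. 187.] [ 0.602 -0.291] [0.072 0.071] 63.5 [220.  97.  79.]
scene tray 0.79 [190. 234.] [0.515 0.282] [0.172 0.132] 82.9 [206. 220. 189.]
scene tray 0.68 [130. 257.] [0.491 0.479] [0.126 0.085] 40.1 [215. 227. 195.]
scene counter 0.6 [256. 212.] [0.525 0.046] [0.159 0.283] 59.9 [128. 132. 135.]
scene green_carton 0.79 [332. 212.] [ 0.42  -0.183] [0.076 0.12 ] 13.7 [212. 211. 185.]
scene blue_carton 0.47 [356. 197.] [ 0.486 -0.341] [0.041 0.125] 32.8 [228. 219. 209.]
side red_carton 0.66 [220. 243.] [ 0.633 -0.178] [0.07  0.047] 84.3 [ 76. 150. 136.]
side red_carton 0.52 [138. 250.] [ 0.586 -0.439] [0.079 0.037] 10.3 [215. 128. 139.]
side tray 0.94 [368. 155.] [0.504 0.476] [0.115 0.077] 40.4 [158. 168. 144.]
side tray 0.91 [329. 176.] [0.523 0.28 ] [0.17  0.115] 80.7 [158. 176. 152.]
side counter 0.85 [267. 201.] [0.554 0.032] [0.158 0.16 ] 5.1 [ 94. 103. 116.]
side green_carton 0.82 [196. 200.] [ 0.455 -0.204] [0.053 0.076] 8.9 [176. 179. 158.]
side green_carton 0.27 [328. 176.] [0.535 0.271] [0.167 0.114] 82.1 [158. 176. 152.]
side blue_carton 0.67 [157. 226.] [ 0.491 -0.365] [0.064 0.088] 8.5 [183. 175. 167.]
```

View pics/crop.png

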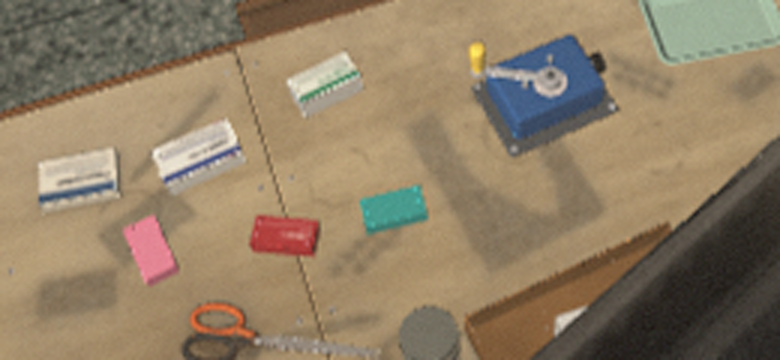

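The crop shows the red carton, tidy and isolated, at about (285,235), i.e. full-picture (185,248). The pink one is at (150,248), the teal one at (393,208) and the tall yellow knob at (477,58). I choose the red one and move over it.

```bash
python3 -m creep '0.045 0.033 0 0 0.087;0.045 0.033 0 0 0.087;0.045 0.033 0 0 0.087;0.045 0.033 0 0 0.087;0.045 0.033 0 0 0.087;0.045 0.033 0 0 0.087;0.045 0.033 0 0 0.087;0.045 0.033 0 0 0.087' 20; python3 -m creep '0.04 0.03 0 0 0.087;0.03 0.03 0 0 0.087;0 0 0 0 0.087;0 0 0 0 0.087'
cat > red.py <<'E'
from h import *
def red(cam,z=.021):
    cal=cams.calibration(cam); im=cams.read_camera(cam)
    hsv=cv2.cvtColor(im,cv2.COLOR_RGB2HSV)
    m=(((hsv[...,0]<6)|(hsv[...,0]>172))&(hsv[...,1]>165)&(hsv[...,2]>70)).astype(np.uint8)
    for c in sorted(cv2.findContours(m,0,2)[0],key=cv2.contourArea)[::-1][:3]:
        if cv2.contourArea(c)<30: continue
        P=np.array([px2w(cam,p,z,cal)[:2] for p in c[:,0]],np.float32); r=cv2.minAreaRect(P)
        print(cam,c[:,0].mean(0).round(),cv2.contourArea(c),np.round(r[0],4),np.round(r[1],4),round(r[2],1))
    return im
E
python3 - <<'E'
from red import *
im=red("wrist"); cv2.imwrite("pics/w1.png",im[...,::-1]); red("side"); print(get_obs()["tool_pos"],get_obs()["tool_rot"])
E
```

```text
time_s: 2.3
tool_pos: [0.5276, -0.3634, 0.2229]
tool_rot: [180.0, -0.0, 14.8]
force: [0.3, -1.0, -0.5]
grip_width: 0.0869
grasp_force: 0.0
time_s: 2.8
tool_pos: [0.5959, -0.3051, 0.2224]
tool_rot: [180.0, 0.1, 14.8]
force: [-0.2, -0.6, 0.2]
grip_width: 0.0871
grasp_force: 0.0
wrist [432.  53.] 1566.0 [ 0.8085 -0.5082] [0.1449 0.0775] 76.5
wrist [489. 221.] 1166.0 [ 0.6334 -0.7032] [0.187  0.0654] 81.2
wrist [252. 153.] 787.0 [ 0.6166 -0.2986] [0.068 0.035] 63.1
side [185. 250.] 41.5 [ 0.6203 -0.2984] [0.0639 0.0367] 63.5
[ 0.59518771 -0.30629103  0.22255604] [1.79948650e+02 5.58859254e-02 1.46751501e+01]
```

View pics/w1.png

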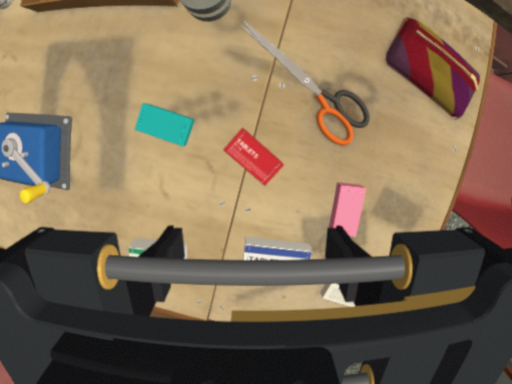

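The wrist view shows the red carton at (253,156), its long axis at 63°. Blue is at (277,250), pink at (348,208), teal at (165,124). Turn 48.4° and align.

```bash
python3 -m creep '0.01 0.004 -0.02 9.7 0.065;0.012 0.004 -0.02 9.7 0.065;0 0 -0.02 9.7 0.065;0 0 -0.02 9.7 0.065;0 0 -0.02 9.6 0.065;0 0 -0.02 0 0.065;0 0 0 0 0.065;0 0 0 0 0.065'
python3 - <<'E'
from red import *
im=red("wrist"); print(get_obs()["tool_pos"],get_obs()["tool_rot"])
E
```

```text
time_s: 3.9
tool_pos: [0.6186, -0.2969, 0.1034]
tool_rot: [179.9, 0.0, 63.1]
force: [0.3, 0.0, 0.6]
grip_width: 0.0651
grasp_force: 0.0
wrist [256. 195.] 1177.5 [ 0.6204 -0.301 ] [0.0547 0.0238] 62.8
wrist [247. 168.] 279.5 [ 0.6303 -0.2687] [0.0068 0.0336] 63.1
wrist [490. 230.] 275.0 [ 0.8449 -0.4494] [0.0218 0.0506] 40.2
[ 0.61895057 -0.29674022  0.10376637] [1.79892010e+02 5.31110171e-03 6.31486118e+01]
```

```bash
python3 -m creep '-0.001 -0.001 -0.03 0 0.065;0 0 -0.03 0 0.065;0 0 -0.02 0 0.065;0 0 -0.01 0 0.065;0 0 -0.0085 0 0.065;0 0 0 0 0.065;0 0 0 0 0.065' && python3 -m creep '0 0 0 0 0.02;0 0 0 0 0.02;0 0 0 0 0.02;0 0 0 0 0.02;0 0 0 0 0.02;0 0 0 0 0.02'
```

```text
time_s: 4.82
tool_pos: [0.618, -0.2976, 0.0049]
tool_rot: [179.9, -0.0, 63.2]
force: [0.1, -0.6, 0.2]
grip_width: 0.0652
grasp_force: 0.0
time_s: 5.58
tool_pos: [0.6173, -0.2974, 0.0041]
tool_rot: [180.0, 0.0, 63.2]
force: [-0.5, 0.4, 1.2]
grip_width: 0.0357
grasp_force: 20.0
```

Gripped at 35.7 mm. Lift and carry high, over the counter, to the tray.

```bash
python3 -m creep '0 0 0.02 0 0.02;0 0 0.03 0 0.02;0 0 0.04 0 0.02;0 0 0.05 0 0.02;0 0 0.05 0 0.02;-0.008 0.03 0.02 0 0.02;-0.008 0.05 0 0 0.02;-0.01 0.055 0 0 0.02' && python3 -m creep '-0.01 0.055 0 3 0.02;-0.01 0.055 0 3 0.02;-0.01 0.055 0 3 0.02;-0.01 0.055 0 3 0.02;-0.01 0.055 0 3 0.02;-0.01 0.055 0 2.5 0.02;-0.01 0.05 0 0 0.02;0 0 0 0 0.02'
python3 - <<'E'
from h import *
print(get_obs()["tool_pos"],get_obs()["tool_rot"],get_obs()["grasp_force"])
for cam in ["wrist","side","scene"]:
    im=snap(cam,cam+"3.png"); cal=cams.calibration(cam)
    for n,z in [("tray",.016)]:
        for d in finder.masks_of(n,cam):
            m=d["mask"].astype(np.uint8); c=max(cv2.findContours(m,0,2)[0],key=cv2.contourArea)[:,0]
            P=np.array([px2w(cam,p,z,cal)[:2] for p in c],np.float32); r=cv2.minAreaRect(P)
            print(cam,round(d["p"],2),np.round(d["xy"]),np.round(r[0],3),np.round(r[1],3),round(r[2],1))
E
```

```text
time_s: 6.58
tool_pos: [0.5914, -0.1614, 0.2161]
tool_rot: [179.8, -0.0, 63.2]
force: [0.5, 0.7, -0.7]
grip_width: 0.0361
grasp_force: 20.0
time_s: 7.58
tool_pos: [0.5191, 0.2238, 0.216]
tool_rot: [179.9, -0.2, 81.3]
force: [0.8, -0.4, -0.2]
grip_width: 0.0358
grasp_force: 20.0
[0.51905245 0.22380698 0.21597087] [ 1.79934681e+02 -1.65919910e-01  8.12832978e+01] 20.000278651714325
wrist 0.72 [197.   8.] [0.477 0.434] [0.042 0.091] 75.8
wrist 0.57 [246. 125.] [0.522 0.279] [0.17  0.115] 80.9
side 0.83 [368. 156.] [0.505 0.476] [0.121 0.084] 41.8
side 0.65 [327. 176.] [0.524 0.281] [0.165 0.114] 82.0
scene 0.8 [129. 258.] [0.489 0.483] [0.124 0.089] 43.9
scene 0.69 [185. 234.] [0.514 0.281] [0.171 0.13 ] 82.2
```

View pics/wrist3.png

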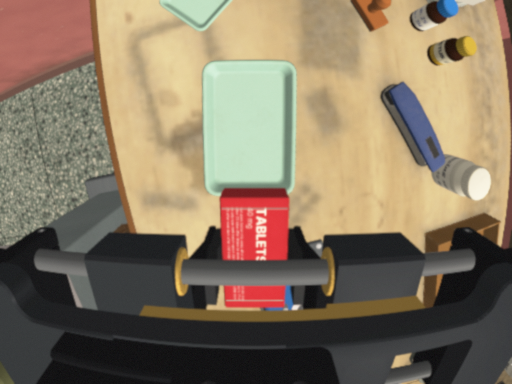

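The wrist view shows the tray at (249,126), 170x115 mm, with the red carton held square at (255,245). Shift and lower.

```bash
python3 -m creep '0.003 0.028 0 0 0.02;0 0.028 -0.02 0 0.02;0 0 -0.04 0 0.02;0 0 -0.05 0 0.02;0 0 -0.04 0 0.02;0 0 -0.03 0 0.02;0 0 -0.01 0 0.02;0 0 -0.01 0 0.02' && python3 -m creep '0 0 -0.004 0 0.02;0 0 -0.004 0 0.02;0 0 0 0 0.02;0 0 0 0 0.02'
```

```text
time_s: 8.88
tool_pos: [0.5253, 0.2734, 0.0145]
tool_rot: [179.9, -0.0, 80.7]
force: [0.2, -0.8, 0.2]
grip_width: 0.0359
grasp_force: 20.0
time_s: 9.38
tool_pos: [0.5246, 0.2738, 0.0065]
tool_rot: [180.0, -0.0, 80.7]
force: [-0.6, 0.3, -0.6]
grip_width: 0.036
grasp_force: 20.0
```

```bash
python3 -m creep '0 0 -0.0005 0 0.02;0 0 0 0 0.02;0 0 0 0 0.052;0 0 0 0 0.052;0 0 0 0 0.052;0 0 0 0 0.052' && python3 -m creep '0 0 0.02 0 0.052;0 0 0.03 0 0.052;0 0 0.05 0 0.052;0 0 0.05 0 0.052;0 0 0.05 0 0.052;0 0 0 0 0.052;0 0 0 0 0.052'
python3 - <<'E'
from red import *
im=red("wrist",.023); cv2.imwrite("pics/w4.png",im[...,::-1])
cam="wrist"; cal=cams.calibration(cam)
for d in finder.masks_of("tray",cam):
    c=max(cv2.findContours(d["mask"].astype(np.uint8),0,2)[0],key=cv2.contourArea)[:,0]
    P=np.array([px2w(cam,p,.016,cal)[:2] for p in c],np.float32); r=cv2.minAreaRect(P); print(d["p"],r)
for cam in ["side","scene"]:
    im=snap(cam,cam+"5.png")
    for n,z in [("lever_knob",.088),("lever_pivot",.056),("counter",0)]:
        print(cam,n,[(round(d["p"],2),np.round(d["xy"],1),px2w(cam,d["xy"],z).round(4)) for d in finder.tip_of(n,cam)])
im=cv2.imread("pics/side5.png")[130:250,210:370]; cv2.imwrite("pics/c5.png",cv2.resize(im,None,fx=4,fy=4,interpolation=2))
E
```

```text
time_s: 10.12
tool_pos: [0.5242, 0.2736, 0.0055]
tool_rot: [-180.0, 0.0, 80.7]
force: [0.1, 1.0, -0.6]
grip_width: 0.0518
grasp_force: 0.0
time_s: 11.0
tool_pos: [0.5242, 0.2736, 0.2062]
tool_rot: [179.9, 0.0, 80.7]
force: [0.8, 0.1, -0.5]
grip_width: 0.0518
grasp_force: 0.0
wrist [256. 173.] 585.5 [0.5287 0.2717] [0.0551 0.0226] 81.4
wrist [256. 152.] 91.0 [0.5292 0.3044] [0.0048 0.0316] 80.7
wrist [242. 176.] 37.5 [0.5098 0.2743] [0.0538 0.0036] 80.1
0.6 ((0.519970178604126, 0.2824781537055969), (0.1685587614774704, 0.1148853674530983), 81.8727035522461)
0.59 ((0.49702784419059753, 0.4754500985145569), (0.11136392503976822, 0.07936431467533112), 41.595977783203125)
side lever_knob [(0.49, array([249.3, 190.3]), array([ 0.5239, -0.0333,  0.088 ]))]
side lever_pivot [(0.94, array([269.7, 196. ]), array([0.5518, 0.0319, 0.056 ]))]
side counter [(0.74, array([269.5, 201.9]), array([0.5416, 0.0367, 0.    ])), (0.33, array([158.8, 225.8]), array([ 0.4929, -0.3613,  0.    ]))]
scene lever_knob [(0.71, array([193.3, 238.7]), array([0.3821, 0.3137, 0.088 ])), (0.56, array([275.8, 191.7]), array([ 0.534 , -0.0297,  0.088 ])), (0.42, array([252.8, 217.2]), array([0.4147, 0.1163, 0.088 ]))]
scene lever_pivot [(0.81, array([252.3, 201.1]), array([0.563, 0.044, 0.056]))]
scene counter [(0.55, array([255.1, 215.9]), array([0.5564, 0.0366, 0.    ]))]
```

View pics/c5.png

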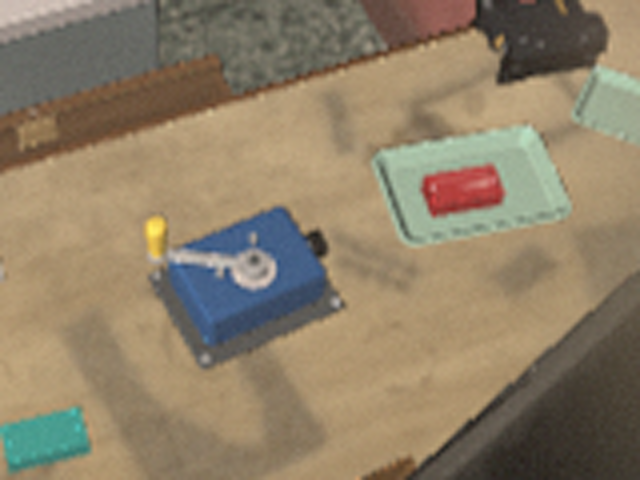

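The side crop shows the red carton lying flat inside the tray at (463,190). The lever is at rest: knob at (155,237), hub at (257,265). Next I look at the counter from the wrist.

```bash
python3 -m creep '0 -0.05 0.01 0 0.052;0 -0.05 0.01 0 0.052;0 -0.05 0.01 0 0.052;0 -0.05 0.01 0 0.052;0 -0.05 0 0 0.052;0 -0.05 0 0 0.052;0 0 0 0 0.052;0 0 0 0 0.052'
python3 - <<'E'
from h import *
print(get_obs()["tool_pos"],get_obs()["tool_rot"])
cam="wrist"; cal=cams.calibration(cam); im=snap(cam,"w5.png")
for n,z in [("lever_knob",.088),("lever_pivot",.056),("counter",0)]:
    print(n,[(round(d["p"],2),np.round(d["xy"],1),px2w(cam,d["xy"],z,cal).round(4)) for d in finder.tip_of(n,cam)])
hsv=cv2.cvtColor(im,cv2.COLOR_RGB2HSV)
def blob(m,z):
    for c in sorted(cv2.findContours(m.astype(np.uint8),0,2)[0],key=cv2.contourArea)[::-1][:3]:
        P=np.array([px2w(cam,p,z,cal)[:2] for p in c[:,0]],np.float32); print(cv2.contourArea(c),c[:,0].mean(0).round(),[np.round(v,4) for v in cv2.minAreaRect(P)])
print("yellow");blob((abs(hsv[...,0].astype(int)-25)<6)&(hsv[...,1]>190)&(hsv[...,2]>120),.105)
print("blue");blob((abs(hsv[...,0].astype(int)-110)<12)&(hsv[...,1]>120),.056)
E
```

```text
time_s: 12.5
tool_pos: [0.5243, -0.0257, 0.2456]
tool_rot: [-180.0, -0.0, 80.7]
force: [0.0, 0.3, 0.1]
grip_width: 0.0521
grasp_force: 0.0
[ 0.52431802 -0.02566853  0.24558035] [-1.79996407e+02 -4.57011929e-02  8.07382923e+01]
lever_knob [(0.91, array([250.5, 190.1]), array([ 0.5182, -0.034 ,  0.088 ]))]
lever_pivot [(0.74, array([271. , 114.9]), array([0.555 , 0.0439, 0.056 ]))]
counter [(0.94, array([263.1, 117.9]), array([0.5468, 0.0407, 0.    ]))]
yellow
163.0 [251. 190.] [array([ 0.5186, -0.0295]), array([0.0185, 0.0151]), np.float64(36.8422)]
blue
5047.0 [268. 126.] [array([0.5485, 0.0398]), array([0.0839, 0.1162]), np.float64(5.4094)]
53.5 [  5. 374.] [array([-0.2443, -0.4348]), array([0.1046, 0.0487]), np.float64(80.4879)]
2.5 [510. 382.] [array([ 1.1828, -0.7476]), array([0.008 , 0.0221]), np.float64(26.4977)]
```

View pics/w5.png

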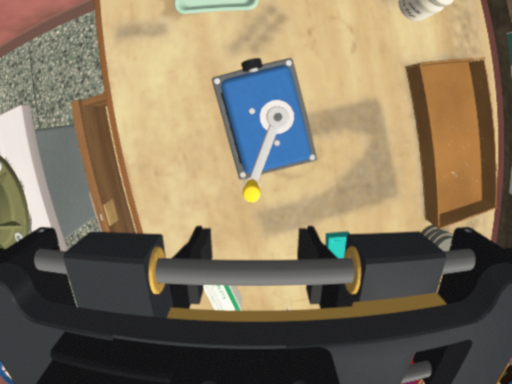

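The wrist view shows the knob at (251,191), the hub at (277,117) and the housing at yaw 5.4°. Knob to pivot measures 84 mm against 85 mm given, so the measurement holds. I straddle the knob.

```bash
python3 -m creep '-0.003 -0.004 0 -7 0.052;-0.003 -0.003 0 -7 0.052;0 0 -0.02 -6.7 0.052;0 0 -0.03 0 0.052;0 0 -0.03 0 0.052;0 0 -0.02 0 0.052;0 0 0 0 0.052;0 0 0 0 0.052'
python3 - <<'E'
from h import *
print(get_obs()["tool_pos"],get_obs()["tool_rot"])
cam="wrist"; cal=cams.calibration(cam); im=snap(cam,"w6.png")
print([(round(d["p"],2),np.round(d["xy"],1),px2w(cam,d["xy"],.088,cal).round(4)) for d in finder.tip_of("lever_knob",cam)])
p=np.array([.560,.041]);th=np.radians(-120.1-9*np.arange(8));P=p+.085*np.c_[np.cos(th),np.sin(th)];print(P.round(4));print(np.diff(P,axis=0).round(4))
cv2.imwrite("pics/c6.png",cv2.resize(im[100:300,130:390][...,::-1],None,fx=2,fy=2))
E
```

```text
time_s: 13.7
tool_pos: [0.519, -0.0328, 0.1465]
tool_rot: [179.9, -0.0, 60.1]
force: [-0.0, 0.4, 0.9]
grip_width: 0.0522
grasp_force: 0.0
[ 0.51901659 -0.03276312  0.14654156] [ 1.79927557e+02 -3.62582887e-02  6.00897377e+01]
[(0.8, array([258.1, 211.5]), array([ 0.5209, -0.0347,  0.088 ]))]
[[ 0.5174 -0.0325]
 [ 0.5064 -0.025 ]
 [ 0.4967 -0.0158]
 [ 0.4886 -0.0052]
 [ 0.4823  0.0066]
 [ 0.4779  0.0191]
 [ 0.4755  0.0323]
 [ 0.4751  0.0456]]
[[-0.011   0.0076]
 [-0.0097  0.0092]
 [-0.0081  0.0106]
 [-0.0063  0.0117]
 [-0.0044  0.0126]
 [-0.0024  0.0131]
 [-0.0003  0.0133]]
```

View pics/c6.png

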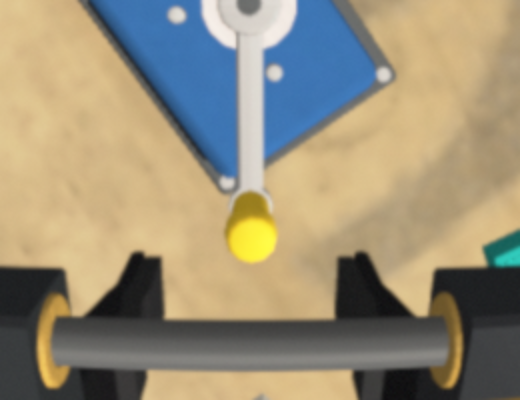

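The crop shows the knob at (250,230), centred between the open fingers at (150,270) and (350,270), with the arm running straight up to the hub. Descend and narrow the gap around it.

```bash
python3 -m creep '0 0 -0.03 0 0.052;0 0 -0.025 0 0.052;0 0 -0.01 0 0.052;0 0 0 0 0.052;0 0 0 0 0.026;0 0 0 0 0.026;0 0 0 0 0.026;0 0 0 0 0.026' 5
```

```text
time_s: 14.8
tool_pos: [0.5185, -0.0334, 0.0808]
tool_rot: [180.0, -0.0, 60.0]
force: [0.6, 0.0, 0.5]
grip_width: 0.0274
grasp_force: 0.0
```

```bash
python3 -c "
from h import *
im=snap('wrist','w7.png'); cv2.imwrite('pics/c7.png',cv2.resize(im[100:300,130:390][...,::-1],None,fx=2,fy=2))"
```

```text
(no output)
```

View pics/c7.png

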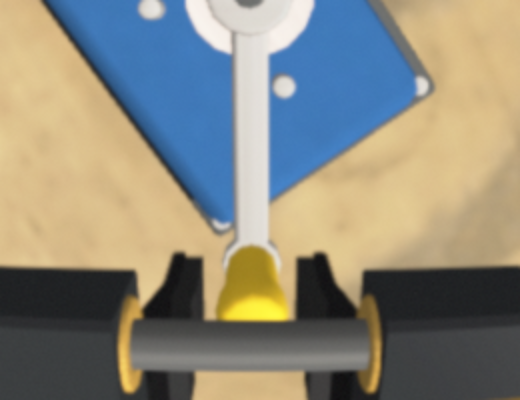

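The knob at (253,290) stands between the pads, arm pointing straight ahead. Sweep clockwise along the arc, about 54° first.

```bash
python3 -m creep '-0.011 0.0076 0 -9 0.026;-0.0097 0.0092 0 -9 0.026;-0.0081 0.0106 0 -9 0.026;-0.0063 0.0117 0 -9 0.026;-0.0044 0.0126 0 -9 0.026;-0.0024 0.0131 0 -9 0.026;0 0 0 0 0.026;0 0 0 0 0.026'; python3 -m creep '-0.0003 0.0133 0 -9 0.026;0 0 0 0 0.026;0 0 0 0 0.026'
```

```text
time_s: 15.85
tool_pos: [0.4763, 0.03, 0.0806]
tool_rot: [179.9, 0.0, 6.1]
force: [-1.1, -4.1, 2.5]
grip_width: 0.0259
grasp_force: 2.1
time_s: 16.23
tool_pos: [0.4757, 0.0435, 0.0804]
tool_rot: [179.9, 0.1, -2.8]
force: [-2.1, -4.7, 2.0]
grip_width: 0.0263
grasp_force: 2.4
```

```bash
python3 -m creep '0 0.003 0 -1 0.026;0 0 0 0 0.026'; python3 -m creep '0 0.003 0 -1 0.026;0 0 0 0 0.026'; python3 -m creep '0 0.002 0 0 0.026;0 0 0 0 0.026'
```

```text
time_s: 16.48
tool_pos: [0.4757, 0.0465, 0.0804]
tool_rot: [179.9, 0.1, -3.8]
force: [-2.8, -5.3, 2.1]
grip_width: 0.0262
grasp_force: 2.4
time_s: 16.73
tool_pos: [0.4757, 0.0488, 0.0804]
tool_rot: [179.9, 0.1, -4.8]
force: [-1.8, -6.0, 2.1]
grip_width: 0.0258
grasp_force: 3.0
time_s: 16.98
tool_pos: [0.4757, 0.0492, 0.0803]
tool_rot: [179.8, 0.1, -4.9]
force: [-1.9, -8.8, 3.2]
grip_width: 0.0265
grasp_force: 4.6
```

The tool stalls and the force jumps, so the lever has reached its stop. Press a touch more and hold, then check.

```bash
python3 -m creep '0 0.002 0 0 0.026;0 0 0 0 0.026;0 0 0 0 0.026;0 0 0 0 0.026'
python3 -c "
from h import *
im=snap('wrist','w8.png'); cv2.imwrite('pics/c8.png',cv2.resize(im[80:300,130:390][...,::-1],None,fx=2,fy=2))"
```

```text
time_s: 17.48
tool_pos: [0.4758, 0.0507, 0.0804]
tool_rot: [179.8, 0.1, -4.9]
force: [-2.1, -9.6, 3.0]
grip_width: 0.0293
grasp_force: 5.0
```

View pics/c8.png

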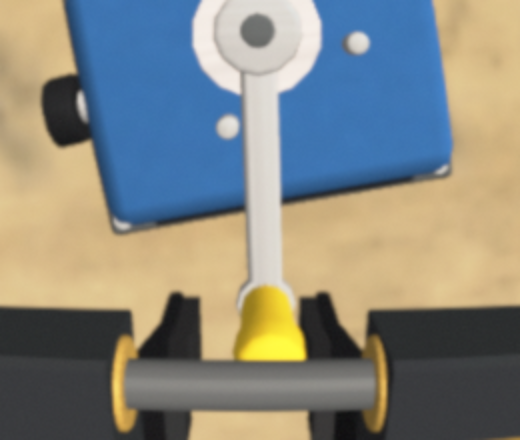

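The crop shows the arm (hub (258,30), knob (268,325)) at about 177° in world, i.e. 63° of travel, so it is at the stop. Firm up the grip, hold briefly, then swing back with the spring.

```bash
python3 -m creep '0 0 0 0 0.026;0 0 0 0 0.026;0 0 0 0 0.026' 10; python3 -m creep '0 -0.010 0 2 0.03;0.0003 -0.0133 0 9 0.03;0.0024 -0.0131 0 9 0.03;0.0044 -0.0126 0 9 0.03;0.0063 -0.0117 0 9 0.03;0.0081 -0.0106 0 9 0.03;0.0097 -0.0092 0 9 0.03;0.011 -0.0076 0 9 0.03'; python3 -m creep '0 0 0 0 0.052;0 0 0 0 0.052;0 0 0 0 0.052;0 0 0 0 0.052'
```

```text
time_s: 17.9
tool_pos: [0.4757, 0.0496, 0.0803]
tool_rot: [179.7, 0.1, -4.9]
force: [-2.3, -12.7, 2.8]
grip_width: 0.026
grasp_force: 6.2
time_s: 18.9
tool_pos: [0.5194, -0.0333, 0.0806]
tool_rot: [180.0, -0.1, 60.5]
force: [-0.1, 0.8, 0.4]
grip_width: 0.0299
grasp_force: 0.0
time_s: 19.4
tool_pos: [0.5181, -0.033, 0.0806]
tool_rot: [180.0, 0.0, 60.0]
force: [-0.2, 0.1, 0.0]
grip_width: 0.0512
grasp_force: 0.0
```

```bash
python3 -m creep '0 0 0.02 0 0.052;0 0 0.03 0 0.052;0 0 0.05 0 0.052;0 0 0.05 0 0.052;0 0 0.02 0 0.052;0 0 0 0 0.052;0 0 0 0 0.052'
python3 - <<'E'
from red import *
cam="wrist"; cal=cams.calibration(cam); im=snap(cam,"w9.png")
print([(round(d["p"],2),np.round(d["xy"],1),px2w(cam,d["xy"],.088,cal).round(4)) for d in finder.tip_of("lever_knob",cam)])
red("side",.023)
for d in finder.masks_of("tray","side"): print(d["p"],d["xy"],px2w("side",d["xy"],.01).round(3))
E
```

```text
time_s: 20.27
tool_pos: [0.5176, -0.0333, 0.2493]
tool_rot: [-179.9, 0.0, 60.0]
force: [-0.2, -1.0, -0.2]
grip_width: 0.0515
grasp_force: 0.0
[(0.89, array([257.6, 179.7]), array([ 0.5209, -0.0335,  0.088 ]))]
side [143. 326.] 41.0 [ 0.8204 -0.4779] [0.0541 0.025 ] 54.4
0.83 [369.3, 157.8] [0.499 0.479 0.01 ]
0.76 [325.5, 172.2] [0.5   0.285 0.01 ]
```

```bash
python3 -c "
from h import *
print(ticket.sign_off())"
```

```text
the job is handed in; nothing more can be done
None
```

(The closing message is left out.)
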